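Register a manifold blank in the marking station and switch it on

TASK

Slide the aluminium manifold blank over the marking station's base plate, without lifting it off the plate, until it sits hard and flush against both blue stops, the long back fence and the short end stop. Then, with the blank registered, turn the red isolator handle clockwise all the way from off to on. Leave the blank seated, and do not shove or knock over the ferrules, the tape roll or the can standing around.

Things in the scene. Friction and masses are not known exactly. Their poses are not given: they have to be found in the camera images.
- station: Fixed marking station, steel plate 15 mm thick; origin on the bench. x points to the back fence, y to the end stop. Plate x -125..165, y -150..150 mm, top z 15. Blue fence: front face x 85, 20 thick, y -90..130. Blue end stop: face y 110, 20 thick, x -10..60. Both rise 20 mm above the plate. Low marking head 44 x 50 mm, 83 tall, at x 137, y 115.
- stop_corner (a point): The inner corner where the front face of the fence and the face of the end stop would meet, at the plate's top surface (station x 85, y 110, z 15 mm); axes as the station's.
- blank: Loose aluminium manifold block, 88 mm (x) x 120 mm (y) x 30 mm high, with dark round ports on top, about 0.75 kg. Origin at the centre of its underside, z up. Its 120 mm side (+x face) goes against the fence and its 88 mm side (+y face) against the end stop. It starts on the plate, within about 0.3 rad of the station's direction.
- blank_corner (a point): The blank's lower corner at its +x, +y (blank x 44, y 60, z 0 mm); it belongs at the stop corner. Axes as the blank's.
- isolator: Fixed isolator box, 120 x 120 x 80 mm, grey with a yellow top. Origin at the centre of its underside, z up. A black dot on top (at -x) marks off, a green dot (at +y) marks on.
- handle (a joint): Angle of the red handle, 0 = off (it points to the box's -x), 1.571 = fully on (it points to the box's +y); it grows clockwise seen from above, has a hard stop at each end, starts near off (up to 0.25 rad), and stays where it is left.
- handle_axis (a point): Point on the handle's vertical turning axis at the middle height of the handle's arm, 105 mm above the bench; axes as the isolator's.
- handle_tip (a point): Point on the handle's arm 80 mm from the turning axis, at the middle of its height. The arm is 20 mm wide, reaches 100 mm from the axis and stands 92 to 118 mm above the bench; the hub is 48 mm across, top at 120 mm.
- ferrule_a: Loose upright steel ferrule, 34 mm diameter, 50 mm tall, on the plate behind the fence; leave alone. Origin at the centre of its underside.
- ferrule_b: Loose upright steel ferrule, 30 mm diameter, 45 mm tall, on the plate behind the fence; leave alone. Origin at the centre of its underside.
- tape: Roll of tan tape lying flat, 90 mm diameter, 24 mm tall; leave alone. Origin at the centre of its underside.
- can: Upright can with a blue label, 64 mm diameter, 110 mm tall; leave alone. Origin at the centre of its underside.
Not all that is in view belongs to the job. What is shaped like the isolator but white is not meant.

How it is judged:
By the outcome, as a careful person would: the job done as asked, in the order asked, and still so for the second after the job is handed in, with the robot touching nothing.
It also fails if it takes over 61 s, if anything falls off the work surface, if the arm or the gripper's body presses on something with over 40 N, if the wrist force passes 120 N, or if a joint passes its speed limit or range.

ROBOT

A 7-joint arm with a two-finger parallel gripper is mounted at the origin on the work surface. World frame = base frame: x ahead of the robot, y to its left, z up, the work surface at z = 0. Lengths are in m, angles in rad, forces in N, time in s.
With the tool pointing down it reaches from about 0.425 to 0.925 m from the base axis. Payload 6.8 kg.
Tool frame: the origin (TCP) lies midway between the tips of the shut fingers; the grasp point (between the pads) lies 19 mm behind it (r.grip_depth is the distance from the TCP to the grasp point, in m); z points along the fingers, y is the line along which they close (so a half turn about z gives the same grasp; the last joint's range is limited). The gripper opens to 85 mm and grips with 20 to 120 N. Pads are 22 mm wide; open, the fingers measure 114 mm over their backs; the gripper's body (76 mm by 85 mm) begins 54 mm behind the grasp point. The pads swing forward as they close: fully open they stand 13 mm farther back than shut.
Start: joints at [-1.21, 0.477, 0.022, 1.555, -0.011, 1.109, -0.083], TCP at [0.305, 0.602, 0.21] pointing down, gripper open.
Joint ranges: [-2.96, 2.96], [-0.34, 2.1], [-1.41, 1.46], [0.24, 2.44], [-1.37, 4.51], [0.17, 1.92], [-2.96, 2.96]. Speed limits (rad/s): [2.39, 2.39, 3.14, 3.14, 3.14, 3.14, 3.14].

INTERFACE

Orientations are given as a rotation vector (axis times angle).
In Python, from bench import telemetry, grab_frame, calibration, order, silhouettes, r gives the robot as it stands.
- The arm moves only by the tool apply_moves, never from a script. Its argument "moves" is a list of rows, each a list of 7 numbers: the turn, a rotation vector about the tool's x, y, z scaled (see below), then the shift along the tool's x, y, z scaled (see below), then the opening, from -1 (shut) to 1 (fully open). A call has exactly 8 rows; each row shifts and turns the commanded pose from where the row before left it, along the tool's axes as they then stand; what a row does not reach is not made up. The controller multiplies each number of a shift by 1000 mm and each number of a turn by 6 degrees. A row lasts 1/12 s, in which the tool goes at most 41.7 mm and 7.16 degrees, less where a joint would pass 70% of its speed; a pose out of reach is approached as far as the arm can. A call with a number of a shift or a turn outside -1 to 1 is refused whole. A call with a gripper value outside its range is refused whole. The fingers move at their own pace and stop on an object; "grip_force" is the grip in N (left out, the last holds). Time passes only in rows, so rows that do not move let the fingers close, or fill a call up. It gives the time, the measured TCP pose, the force, the opening and the grip force at its end, in the units of the state.
- telemetry.get_obs(): the state, without advancing time (a new reading comes with each control period).
- grab_frame(name): name is "scene" or "top" or "wrist"; returns the picture (400x640x3 uint8, blue, green, red); there is no depth.
- calibration(name): a dict with "fx", "fy", "cx", "cy" (pixels), "world_from_camera" (4x4, takes a point from camera to world coordinates); the wrist camera has in their place "mount" (4x4, takes a point from camera to tool coordinates, whose origin is the TCP and whose axes are the flange's). Camera axes: x right, y down, z forward; pixel columns grow to the right and rows downward; lengths in m; the calibration is good to about 2 mm. A picture is of the moment at which its call begins: read the wrist's pose just before it. calibration takes no time and is no camera call.
- order.hand_in(): hands the job in; it is judged then, once.
Trained networks look in the newest picture that a camera, given by its name, has taken for a name from the list of things; names that differ only in an ending like _2 or _b are one class to them, and where a whole thing is asked for, a point or a joint stands for the part that bears it (a point fixed in the world has none). Each returns a list of dicts, best first, with "p" (0 to 1); they miss things now and then, are a little off and sometimes report something else, mostly with a low value. They report only what shows in the picture. A call takes as long as a camera call. They do not tell look-alikes from the thing itself.
- silhouettes(thing, camera): "mask" (400x640 bool, what is visible of it) and "extent" ([centre column, centre row, width, height] in pixels, round what is visible of it).
The state is a dict: "clock": time; "joints": joint angles; "qvel": joint speeds; "tau": joint torques, N m; "tcp_pos": TCP position; "orientation": TCP orientation; "contact_force": force on the tool from outside, world axes, zero at the start; "moment": the same for the moment, N m; "grip_width": finger opening in m; "gripper_force": force on a finger pad.
Only numpy, scipy, OpenCV 4.12 (cv2) and the standard library are available. Lean on these libraries where they do the work, as an engineer would, in place of code of your own. Each camera call takes 0.05 s, during which the arm holds its last target. There are 200 camera calls.

## Working session

There is one attempt and no reset: what is moved stays moved. The work goes in short steps, Python scripts to look and compute and a tool call to move; the robot and the scene stay as the last step left them, time stands still between calls to the robot, and variables do not carry over. Pictures are saved under pics/ and viewed, at most 10 in all, crops included, and the job is handed in when it is done.

Besides the shell and the picture viewer there is one more tool, called after "Emit:" in YAML: its name, and indented under it one key for each argument. apply_moves: Moves the arm, as the interface text tells. Its arguments: {"type":"object","properties":{"moves":{"type":"array"},"grip_force":{"type":"number"}},"required":["moves"]}

```bash
mkdir -p pics; ls
python3 - <<'E'
from bench import telemetry, grab_frame, calibration, order, silhouettes, r
import cv2, numpy as np
o=telemetry.get_obs(); print({k:np.round(v,3) for k,v in o.items()})
for n in ['scene','top']:
    im=grab_frame(n); cv2.imwrite(f'pics/{n}0.png',im)
    c=calibration(n); print(n,c['fx'],c['cx'],c['cy'],np.round(c['world_from_camera'],3).tolist())
    for t in ['blank','isolator','handle','station','can','tape','ferrule_a']:
        print(t,[(round(d['p'],2),np.round(d['extent']).tolist()) for d in silhouettes(t,n)])
print(calibration('wrist'))
E
```

```text
pics
{'clock': np.float64(0.0), 'joints': array([-1.21 ,  0.478,  0.022,  1.556, -0.012,  1.109, -0.083]), 'qvel': array([ 0.001,  0.002, -0.001,  0.   ,  0.001, -0.002, -0.   ]), 'tau': array([ 1.0000e-03, -5.9647e+01,  1.6080e+00, -2.8119e+01,  1.3000e-02,
        9.0000e-03, -0.0000e+00]), 'tcp_pos': array([0.305, 0.602, 0.209]), 'orientation': array([-7.290e-01, -3.055e+00,  3.000e-03]), 'contact_force': array([-0.198, -0.384, -0.749]), 'moment': array([ 0.075, -0.012, -0.037]), 'gripper_force': np.float64(0.0), 'grip_width': np.float64(0.086)}
scene 474.80290868310664 320.5252105769139 211.13119986947862 [[0.414, 0.6, -0.684, 1.285], [0.91, -0.271, 0.314, -0.383], [0.003, -0.753, -0.658, 0.803], [0.0, 0.0, 0.0, 1.0]]
blank []
isolator [(0.59, [192.0, 180.0, 56.0, 82.0]), (0.55, [212.0, 253.0, 66.0, 90.0])]
handle [(0.83, [211.0, 231.0, 27.0, 47.0]), (0.76, [193.0, 163.0, 19.0, 35.0]), (0.58, [354.0, 229.0, 61.0, 45.0])]
station [(0.77, [384.0, 254.0, 174.0, 124.0])]
can [(0.55, [201.0, 318.0, 41.0, 55.0])]
tape [(0.9, [305.0, 328.0, 46.0, 43.0])]
ferrule_a [(0.66, [408.0, 274.0,
[... 506 characters left out ...]
0, 104.0])]
can [(0.75, [442.0, 158.0, 28.0, 30.0])]
tape [(0.73, [294.0, 200.0, 47.0, 38.0]), (0.71, [370.0, 136.0, 33.0, 33.0]), (0.37, [442.0, 157.0, 29.0, 31.0])]
ferrule_a [(0.5, [321.0, 139.0, 11.0, 14.0]), (0.5, [283.0, 140.0, 8.0, 13.0])]
{'fx': 310.4796352089957, 'fy': 310.4796352089957, 'cx': 318.41144448150663, 'cy': 195.35470635527315, 'mount': array([[-7.17896615e-04, -9.47041294e-01, -3.21110997e-01,
         8.15191949e-02],
       [ 9.99999661e-01, -5.50583791e-04, -6.11846955e-04,
        -6.78461958e-04],
       [ 4.02645822e-04, -3.21111327e-01,  9.47041368e-01,
        -1.64401331e-01],
       [ 0.00000000e+00,  0.00000000e+00,  0.00000000e+00,
         1.00000000e+00]])}
```

Run:
```python
import cv2
im=cv2.imread('pics/top0.png')[110:370,210:480]
cv2.imwrite('pics/top0c.png',cv2.resize(im,None,fx=2.3,fy=2.3,interpolation=cv2.INTER_CUBIC))
```

```text
(no output)
```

View pics/top0c.png

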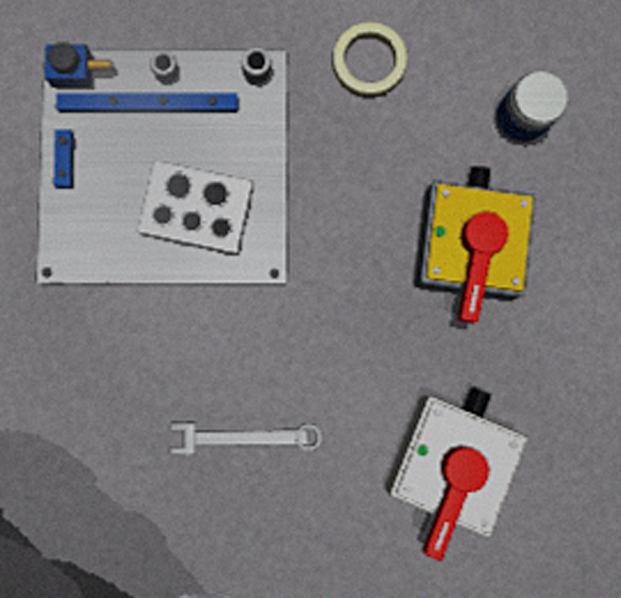

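View pics/scene0.png

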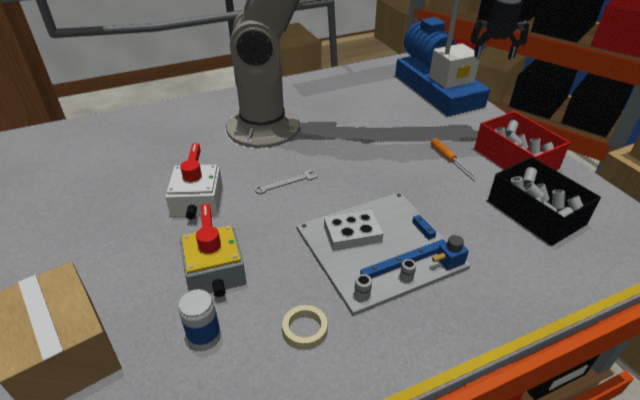

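Top view: the station is upper left with fence and end stop. The blank is turned about 10° on the plate. The real isolator (yellow) has its hub at crop (487,233), handle tip at (470,315) and green dot to the left. The look-alike below it is white. Next I'll fit poses.

```bash
cat > h.py <<'E'
import cv2, numpy as np
from bench import calibration
from scipy.optimize import minimize
def proj(P,c):
    W=np.linalg.inv(c['world_from_camera']); p=(np.asarray(P)@W[:3,:3].T)+W[:3,3]
    return np.c_[c['fx']*p[:,0]/p[:,2]+c['cx'], c['fy']*p[:,1]/p[:,2]+c['cy']]
def back(uv,z,c):
    M=c['world_from_camera']; d=M[:3,:3]@np.array([(uv[0]-c['cx'])/c['fx'],(uv[1]-c['cy'])/c['fy'],1])
    return M[:3,3]+d*(z-M[2,3])/d[2]
def box(x0,x1,y0,y1,z0,z1): return np.array([[x,y,z] for x in(x0,x1) for y in(y0,y1) for z in(z0,z1)])/1000.
def place(p,B): 
    c,s=np.cos(p[2]),np.sin(p[2]); return B@np.array([[c,s,0],[-s,c,0],[0,0,1]])+[p[0],p[1],0]
def rend(p,boxes,c,shape=(400,640)):
    m=np.zeros(shape,np.uint8); S=3; big=np.zeros((shape[0]*S,shape[1]*S),np.uint8)
    for B in boxes:
        h=cv2.convexHull(((proj(place(p,B),c)+.5)*S*256-128).astype(np.int32)); cv2.fillConvexPoly(big,h,255,shift=8)
    return cv2.resize(big,shape[::-1],interpolation=cv2.INTER_AREA)/255.
def fit(mask,boxes,c,p0):
    m=mask.astype(float); f=lambda p: 1-np.minimum(m,q:=rend(p,boxes,c)).sum()/np.maximum(m,q).sum()
    best=None
    for k in range(2):
        s=minimize(f,p0,method='Nelder-Mead',options=dict(initial_simplex=np.array(p0)+np.vstack([np.zeros(3),np.diag([.01,.01,.08])]),xatol=1e-4,fatol=1e-5)); p0=s.x
    return s.x,1-s.fun
FENCE=box(85,105,-90,130,15,35); STOP=box(-10,60,110,130,15,35); BLANK=box(-44,44,-60,60,0,30)+[0,0,.015]
E
cat > m.py <<'E'
from h import *
from bench import grab_frame, silhouettes
im=grab_frame('top'); c=calibration('top')
hsv=cv2.cvtColor(im,cv2.COLOR_BGR2HSV); H,S,V=cv2.split(hsv)
blue=((H>100)&(H<130)&(S>110)&(V>50)).astype(np.uint8)
n,l,st,ce=cv2.connectedComponentsWithStats(blue)
print([(i,st[i].tolist(),ce[i].round(1).tolist()) for i in range(1,n) if st[i][4]>40])
yel=((H>18)&(H<32)&(S>160)&(V>120)).astype(np.uint8)
red=(((H<6)|(H>174))&(S>150)&(V>90)).astype(np.uint8)
n2,l2,s2,c2=cv2.connectedComponentsWithStats(red)
print('red',[(i,s2[i].tolist(),c2[i].round(1).tolist()) for i in range(1,n2) if s2[i][4]>40])
ny,ly,sy,cy_=cv2.connectedComponentsWithStats(yel); 
pts=np.argwhere((yel>0))[:,::-1]; 
pts=pts[(abs(pts[:,0]-419)<40)&(abs(pts[:,1]-214)<40)]
rc=cv2.minAreaRect(pts.astype(np.float32)); print('yel',rc, [back(q,.08,c).round(4).tolist() for q in cv2.boxPoints(rc)], back(rc[0],.08,c).round(4))
d=silhouettes('blank','top')[0]; p,s=fit(d['mask'],[BLANK],c,[*back(d['extent'][:2],.045,c)[:2],-.2]); print('blank',p.round(4),s)
E
python3 m.py
```

```text
[(1, [229, 129, 19, 16, 136], [239.0, 138.2]), (2, [234, 151, 79, 7, 479], [273.1, 153.9]), (5, [233, 166, 8, 26, 151], [237.0, 178.9]), (7, [12, 337, 63, 63, 1769], [47.2, 354.6])]
red [(48, [40, 190, 54, 80, 780], [71.4, 228.8]), (50, [410, 203, 21, 47, 461], [418.9, 221.1]), (52, [60, 226, 17, 9, 54], [67.0, 230.6]), (53, [64, 245, 22, 10, 90], [73.8, 249.2]), (55, [395, 305, 28, 49, 506], [408.6, 323.8])]
yel ((418.300048828125, 212.60000610351562), (42.171810150146484, 41.303565979003906), 7.125016689300537) [[0.4931, -0.2389, 0.08], [0.6021, -0.2519, 0.08], [0.5908, -0.3618, 0.08], [0.4823, -0.3474, 0.08]] [ 0.5417 -0.3001  0.08  ]
blank [ 0.5753  0.0288 -0.1855] 0.9534144981315764
```

```bash
cat >> m.py <<'E'
m=(l==2)|(l==5)
p0=back((273,154),.035,c)[:2]; 
sp,s=fit(m,[FENCE,STOP],c,[p0[0]-.095,p0[1]-.02,0.]); print('station',sp.round(4),s)
def hbox(a): 
    return None
# handle: hub disc (top z .12) + arm; params axis x,y and world angle
hub=np.array([[.024*np.cos(t),.024*np.sin(t),z] for t in np.linspace(0,6.28,24) for z in(.092,.12)])
ARM=box(0,100,-10,10,92,118)
hp,s=fit(cv2.morphologyEx((l2==50).astype(np.uint8),cv2.MORPH_CLOSE,np.ones((5,5))),[hub,ARM],c,[*back((420,212),.12,c)[:2],np.pi]); print('handle',hp.round(4),s)
cc,ss=np.cos(sp[2]),np.sin(sp[2]); R=np.array([[cc,-ss],[ss,cc]])
print('blank in station',(R.T@(p[:2]-sp[:2])).round(4),p[2]-sp[2])
for n_,th in (('can',.11),('tape',.024),('ferrule_a',.05)):
    print(n_,[(round(d['p'],2),back(d['extent'][:2],th/2,c).round(3)[:2]) for d in silhouettes(n_,'top')])
for n_,x,y in (('fwd',.585,-.02),):pass
E
python3 m.py
```

```text
[(1, [229, 129, 19, 16, 137], [239.2, 138.1]), (2, [234, 151, 79, 7, 474], [273.3, 153.8]), (6, [233, 166, 9, 26, 156], [237.0, 178.6]), (8, [12, 337, 63, 63, 1761], [47.1, 354.5])]
red [(48, [40, 190, 54, 80, 780], [71.6, 229.1]), (50, [410, 203, 21, 47, 459], [418.9, 221.1]), (52, [60, 227, 17, 9, 55], [66.7, 230.8]), (53, [64, 245, 22, 10, 88], [73.7, 249.2]), (55, [395, 305, 28, 49, 505], [408.6, 323.8])]
yel ((418.300048828125, 212.60000610351562), (42.171810150146484, 41.303565979003906), 7.125016689300537) [[0.4931, -0.2389, 0.08], [0.6021, -0.2519, 0.08], [0.5908, -0.3618, 0.08], [0.4823, -0.3474, 0.08]] [ 0.5417 -0.3001  0.08  ]
blank [ 0.5745  0.0285 -0.1851] 0.9389268838922696
station [0.6098 0.0708 0.0221] 0.5022354818335936
handle [ 0.5419 -0.3005  2.9602] 0.7900889293906924
blank in station [-0.0362 -0.0415] -0.20725895616662124
can [(0.59, array([ 0.695, -0.368]))]
tape [(0.97, array([ 0.767, -0.173]))]
ferrule_a [(0.54, array([0.75 , 0.075])), (0.52, array([ 0.75 , -0.037]))]
```

```bash
sed -i 's/^m=(l==2)|(l==5)/near=lambda u,v: np.argmin(np.hypot(ce[:,0]-u,ce[:,1]-v)+1e3*(st[:,4]<60))\nm=(l==near(273,154))|(l==near(237,179))/' m.py
cat >> m.py <<'E'
ov=im.copy()
for q,bs in ((sp,[FENCE,STOP,box(-125,165,-150,150,0,15)]),(p,[BLANK]),(hp,[hub,ARM])):
    for B in bs: cv2.polylines(ov,[cv2.convexHull(((proj(place(q,B),c))*16).astype(np.int32))],True,(0,255,0),1,shift=4)
cv2.imwrite('pics/ov1.png',cv2.resize(ov[110:270,210:480],None,fx=2.9,fy=2.9,interpolation=cv2.INTER_CUBIC))
E
python3 m.py | tail -7
```

```text
blank [ 0.5746  0.0288 -0.2022] 0.907480438676429
station [0.6096 0.0706 0.0248] 0.6746003685386155
handle [ 0.538  -0.2966  3.1416] 0.0
blank in station [-0.0361 -0.041 ] -0.22700399743325772
can []
tape [(0.9, array([ 0.765, -0.177]))]
ferrule_a [(0.74, array([ 0.744, -0.037]))]
```

View pics/ov1.png

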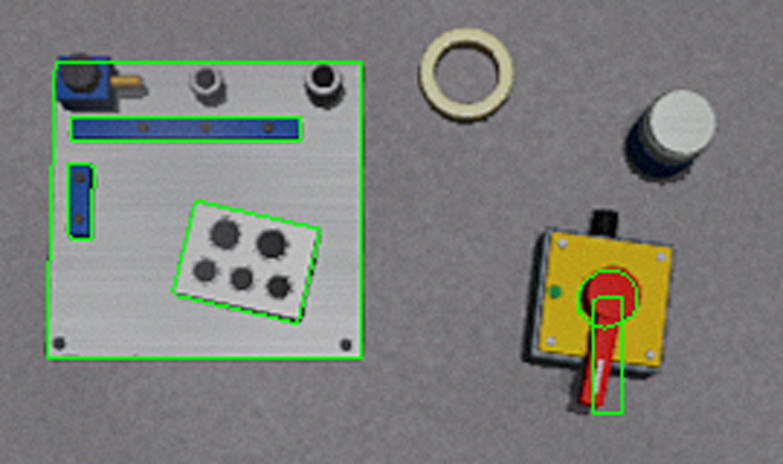

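The overlay agrees with the plate, fence and blank outlines. The blank still has to go about +77 mm in x and +91 mm in y in station axes, and turn +0.215 rad. Next is a move planner, then the first move.

```bash
cat > pl.py <<'E'
import sys, numpy as np
from scipy.spatial.transform import Rotation as Ro
from bench import telemetry
ST=np.array([0.6096,0.0706,0.0235])
def s2w(x,y): c,s=np.cos(ST[2]),np.sin(ST[2]); return ST[0]+c*x-s*y, ST[1]+s*x+c*y
def w2s(x,y): c,s=np.cos(ST[2]),np.sin(ST[2]); x-=ST[0];y-=ST[1]; return c*x+s*y,-s*x+c*y
def state():
    o=telemetry.get_obs(); R=Ro.from_rotvec(o['orientation']).as_matrix(); yaw=np.degrees(np.arctan2(R[1,1],R[0,1]))
    print('t %.2f pos %s st %s yaw %.2f zaxis %s F %s w %.3f j7 %.2f'%(o['clock'],o['tcp_pos'].round(4),np.round(w2s(*o['tcp_pos'][:2]),4),yaw,R[:,2].round(3),o['contact_force'].round(1),o['grip_width'],o['joints'][6]))
    return np.array([*o['tcp_pos'],yaw])
def plan(*wps,vmax=.040):
    """waypoints (x,y,z,yaw deg) world; prints rows (shift taken in the axes after the turn)"""
    p=state()
    for w in wps:
        w=np.array(w,float); d=w-p; d[3]=(d[3]+180)%360-180
        n=max(1,int(np.ceil(max(np.linalg.norm(d[:3])/vmax,abs(d[3])/6))))
        print('->',w.round(4),n,'rows')
        for k in range(n):
            p=p+d/n; a=np.radians(p[3]); y=np.array([np.cos(a),np.sin(a)]); x=np.array([-y[1],y[0]])
            s=d[:2]/n; print('[0,0,%.2f,%.4f,%.4f,%.4f]'%(-d[3]/n/6,s@x,s@y,-d[2]/n))
E
python3 - <<'E'
from pl import *
th=np.degrees(ST[2])
a=s2w(-.125,-.041)
plan((*a,.2,th+90))
E
```

```text
t 1.40 pos [0.305  0.6022 0.2098] st [-0.2921  0.5386] yaw 63.14 zaxis [-0.  0. -1.] F [0.1 1.1 0.3] w 0.085 j7 -0.08
-> [4.85600e-01 2.67000e-02 2.00000e-01 9.13465e+01] 16 rows
[0,0,-0.29,-0.0255,-0.0278,0.0006]
[0,0,-0.29,-0.0246,-0.0286,0.0006]
[0,0,-0.29,-0.0237,-0.0293,0.0006]
[0,0,-0.29,-0.0228,-0.0300,0.0006]
[0,0,-0.29,-0.0219,-0.0307,0.0006]
[0,0,-0.29,-0.0209,-0.0314,0.0006]
[0,0,-0.29,-0.0199,-0.0320,0.0006]
[0,0,-0.29,-0.0190,-0.0326,0.0006]
[0,0,-0.29,-0.0179,-0.0332,0.0006]
[0,0,-0.29,-0.0169,-0.0337,0.0006]
[0,0,-0.29,-0.0159,-0.0342,0.0006]
[0,0,-0.29,-0.0148,-0.0347,0.0006]
[0,0,-0.29,-0.0137,-0.0351,0.0006]
[0,0,-0.29,-0.0126,-0.0355,0.0006]
[0,0,-0.29,-0.0116,-0.0359,0.0006]
[0,0,-0.29,-0.0104,-0.0362,0.0006]
```

Emit:
apply_moves:
  moves:
    - [0,0,-0.29,-0.0255,-0.0278,0,0.2]
    - [0,0,-0.29,-0.0246,-0.0286,0,0.2]
    - [0,0,-0.29,-0.0237,-0.0293,0,0.2]
    - [0,0,-0.29,-0.0228,-0.03,0,0.2]
    - [0,0,-0.29,-0.0219,-0.0307,0,0.2]
    - [0,0,-0.29,-0.0209,-0.0314,0,0.2]
    - [0,0,-0.29,-0.0199,-0.032,0,0.2]
    - [0,0,-0.29,-0.019,-0.0326,0,0.2]

```text
clock: 2.07
tcp_pos: [0.3862, 0.3098, 0.21]
orientation: [0.352, 3.121, 0.001]
contact_force: [0.5, -1.1, -0.1]
grip_width: 0.0511
gripper_force: 0.0
```

Emit:
apply_moves:
  moves:
    - [0,0,-0.29,-0.0179,-0.0332,0,0.2]
    - [0,0,-0.29,-0.0169,-0.0337,0,0.2]
    - [0,0,-0.29,-0.0159,-0.0342,0,0.2]
    - [0,0,-0.29,-0.0148,-0.0347,0,0.2]
    - [0,0,-0.29,-0.0137,-0.0351,0,0.2]
    - [0,0,-0.29,-0.0126,-0.0355,0,0.2]
    - [0,0,-0.29,-0.0116,-0.0359,0,0.2]
    - [0,0,-0.29,-0.0104,-0.0362,0,0.2]

```text
clock: 2.73
tcp_pos: [0.4662, 0.019, 0.2102]
orientation: [-0.029, 3.14, 0.001]
contact_force: [-0.1, 0.4, -0.2]
grip_width: 0.0514
gripper_force: 0.0
```

Run:
```python
from pl import *
from bench import grab_frame
import cv2
th=np.degrees(ST[2])
a=s2w(-.125,-.041)
plan((*a,.1,th+90),(*a,.02,th+90))
cv2.imwrite('pics/w1.png',grab_frame('wrist'))
```

```text
t 2.73 pos [0.4662 0.019  0.2102] st [-0.1446 -0.0482] yaw 91.07 zaxis [ 0.001  0.    -1.   ] F [-0.1  0.4 -0.2] w 0.051 j7 1.46
-> [4.85600e-01 2.67000e-02 1.00000e-01 9.13465e+01] 3 rows
[0,0,-0.02,-0.0065,0.0024,0.0367]
[0,0,-0.02,-0.0065,0.0024,0.0367]
[0,0,-0.02,-0.0065,0.0024,0.0367]
-> [4.85600e-01 2.67000e-02 2.00000e-02 9.13465e+01] 2 rows
[0,0,-0.00,0.0000,0.0000,0.0400]
[0,0,-0.00,0.0000,0.0000,0.0400]
```

View pics/w1.png

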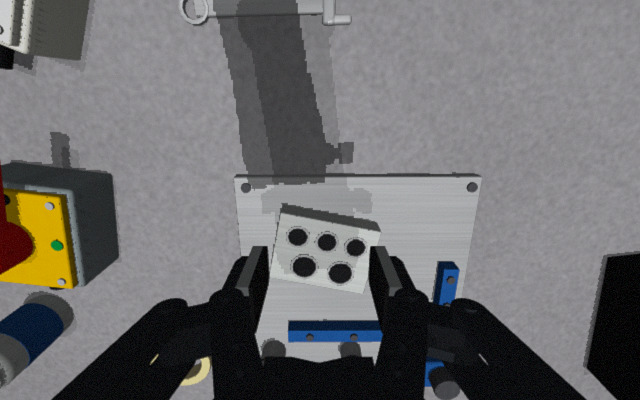

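Wrist view: the blank is centred around (325,250) between the fingers. The plate's near edge is at row 175 and the fence at row 330. The approach side is clear. The shift acts in the axes before the turn, so I'm correcting the planner, then descending.

```bash
sed -i "s/p=p+d\/n; a=np.radians(p\[3\])/a=np.radians(p[3]); p=p+d\/n/" pl.py; grep -n radians pl.py
```

```text
19:            a=np.radians(p[3]); p=p+d/n; y=np.array([np.cos(a),np.sin(a)]); x=np.array([-y[1],y[0]])
```

Emit:
apply_moves:
  moves:
    - [0,0,-0.04,-0.0065,0.0024,0.036,0.2]
    - [0,0,0,-0.0065,0.0024,0.036,0.2]
    - [0,0,0,-0.0065,0.0024,0.036,0.2]
    - [0,0,0,0,0,0.036,0.2]
    - [0,0,0,0,0,0.03,0.2]
    - [0,0,0,0,0,0.012,0.2]
    - [0,0,0,0,0,0,0.2]
    - [0,0,0,0,0,0,0.2]

```text
clock: 3.45
tcp_pos: [0.4851, 0.0284, 0.0236]
orientation: [0.033, -3.14, 0.0]
contact_force: [0.0, -0.1, -0.4]
grip_width: 0.0508
gripper_force: 0.0
```

Run:
```python
from pl import *
state()
```

```text
t 3.45 pos [0.4851 0.0284 0.0236] st [-0.1255 -0.0392] yaw 91.21 zaxis [-0.001 -0.    -1.   ] F [ 0.  -0.1 -0.4] w 0.051 j7 1.58
```

Emit:
apply_moves:
  moves:
    - [0,0,0,-0.01,0,0,0.2]
    - [0,0,0,-0.01,0,0,0.2]
    - [0,0,0,-0.008,0,0,0.2]
    - [0,0,0,-0.008,0,0,0.2]
    - [0,0,0,-0.008,0,0,0.2]
    - [0,0,0,-0.008,0,0,0.2]
    - [0,0,0,-0.008,0,0,0.2]
    - [0,0,0,-0.006,0,0,0.2]

```text
clock: 4.12
tcp_pos: [0.5523, 0.0298, 0.0238]
orientation: [-0.033, 3.141, 0.0]
contact_force: [0.6, 0.0, 1.1]
grip_width: 0.0511
gripper_force: 0.0
```

Emit:
apply_moves:
  moves:
    - [0,0,0,-0.006,0,0,0.2]
    - [0,0,0,-0.006,0,0,0.2]
    - [0,0,0,-0.006,0,0,0.2]
    - [0,0,0,-0.006,0,0,0.2]
    - [0,0,0,-0.004,0,0,0.2]
    - [0,0,0,-0.003,0,0,0.2]
    - [0,0,0,-0.002,0,0,0.2]
    - [0,0,0,0,0,0,0.2]

```text
clock: 4.78
tcp_pos: [0.5845, 0.0305, 0.0238]
orientation: [-0.033, 3.141, 0.0]
contact_force: [0.0, -0.2, 0.0]
grip_width: 0.0515
gripper_force: 0.0
```

```bash
cat > bl.py <<'E'
from h import *
from pl import state,w2s,ST
from bench import grab_frame, silhouettes
def blank(p0=None):
    im=grab_frame('top'); c=calibration('top')
    L=silhouettes('blank','top')
    if not L: print('no blank'); return im
    d=L[0]; p,s=fit(d['mask'],[BLANK],c,[*back(d['extent'][:2],.045,c)[:2],ST[2]-.05])
    print('blank st',np.round(w2s(*p[:2]),4),'dth %.3f'%(p[2]-ST[2]),'iou %.3f p %.2f'%(s,d['p'])); return im
if __name__=='__main__': state(); blank()
E
python3 bl.py
```

```text
t 4.78 pos [0.5845 0.0305 0.0238] st [-0.026  -0.0395] yaw 91.22 zaxis [ 0.  0. -1.] F [ 0.  -0.2  0. ] w 0.052 j7 1.60
blank st [-0.0413 -0.0834] dth -0.081 iou 0.222 p 0.74
```

Run:
```python
from bench import grab_frame
import cv2, numpy as np
w=grab_frame('wrist'); t=grab_frame('scene')
cv2.imwrite('pics/w2.png',np.hstack([w[100:400,150:530],cv2.resize(t[160:320,280:480],(375,300))]))
```

```text
(no output)
```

View pics/w2.png

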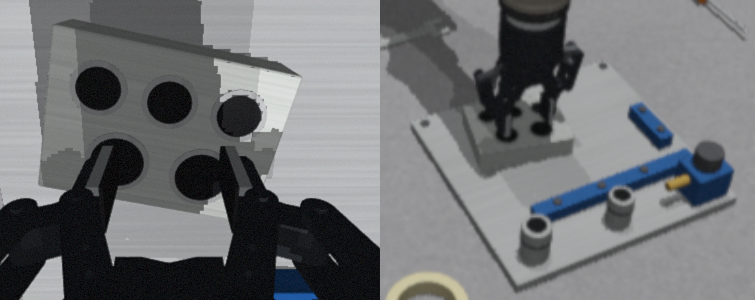

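Wrist: the blank still looks tilted, with its -x edge from crop (55,25) to (300,75). The fingers appear over its top and no force was felt. I'll measure where the blank and the fingertips really are.

```bash
cat > wc.py <<'E'
from h import *
from pl import w2s
from bench import telemetry
from scipy.spatial.transform import Rotation as Ro
def wcal():
    o=telemetry.get_obs(); T=np.eye(4); T[:3,:3]=Ro.from_rotvec(o['orientation']).as_matrix(); T[:3,3]=o['tcp_pos']
    c=dict(calibration('wrist')); c['world_from_camera']=T@c['mount']; return c
E
python3 - <<'E'
from wc import *
c=wcal()
for z in (.045,.055,.07):
    P=[back(q,z,c) for q in ((205,125),(450,175),(418,305),(190,285))]
    print(z,[np.round(w2s(*p[:2]),4).tolist() for p in P],[round(np.linalg.norm(P[i]-P[i-1]),4) for i in range(4)])
o=telemetry.get_obs()
E
```

```text
0.045 [[-0.0939, -0.0919], [-0.0702, 0.022], [0.0041, 0.0142], [-0.0092, -0.1102]] [np.float64(0.0866), np.float64(0.1163), np.float64(0.0746), np.float64(0.125)]
0.055 [[-0.0949, -0.0883], [-0.0729, 0.0176], [-0.0038, 0.0104], [-0.0162, -0.1053]] [np.float64(0.0805), np.float64(0.1082), np.float64(0.0694), np.float64(0.1163)]
0.07 [[-0.0964, -0.0829], [-0.0769, 0.0111], [-0.0156, 0.0046], [-0.0266, -0.098]] [np.float64(0.0715), np.float64(0.096), np.float64(0.0616), np.float64(0.1032)]
```

The blank hasn't moved. Partly open fingertips stand well back from the TCP and passed over it. I'll back off and shut the fingers, so that the TCP is the true tip, and push with those.

Emit:
apply_moves:
  moves:
    - [0,0,0,0.03,0,0,0.2]
    - [0,0,0,0.035,0,0,0.2]
    - [0,0,0,0.03,0,0,-1]
    - [0,0,0,0.007,0,0,-1]
    - [0,0,0,0,0,0,-1]
    - [0,0,0,0,0,0,-1]
    - [0,0,0,0,0,0,-1]
    - [0,0,0,0,0,0,-1]

```text
clock: 5.65
tcp_pos: [0.4841, 0.0285, 0.0241]
orientation: [-0.034, 3.139, 0.0]
contact_force: [-0.5, 0.9, 0.8]
grip_width: -0.0003
gripper_force: 0.0
```

```bash
python3 bl.py
python3 - <<'E'
from wc import *
from bench import grab_frame
im=grab_frame('wrist'); c=wcal(); o=telemetry.get_obs()
cv2.circle(im,tuple(np.round(proj([o['tcp_pos']],c)[0]).astype(int)),3,(0,255,0),1)
cv2.imwrite('pics/w3.png',im)
E
```

```text
t 5.65 pos [0.4841 0.0285 0.0241] st [-0.1264 -0.0391] yaw 91.22 zaxis [ 0.002  0.    -1.   ] F [-0.5  0.9  0.8] w -0.000 j7 1.58
blank st [-0.0347 -0.0416] dth -0.218 iou 0.495 p 0.88
```

View pics/w3.png

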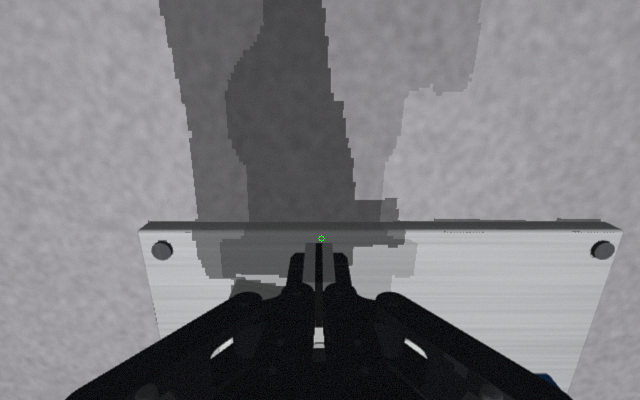

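Shut tips coincide with the marked TCP (320,240). The blank is unmoved at station (-35,-41) mm. Now pushing with shut fingers.

Emit:
apply_moves:
  moves:
    - [0,0,0,-0.012,-0.008,0.004,-1]
    - [0,0,0,-0.01,0,0,-1]
    - [0,0,0,-0.006,0,0,-1]
    - [0,0,0,-0.006,0,0,-1]
    - [0,0,0,-0.006,0,0,-1]
    - [0,0,0,-0.006,0,0,-1]
    - [0,0,0,-0.006,0,0,-1]
    - [0,0,0,-0.006,0,0,-1]

```text
clock: 6.47
tcp_pos: [0.5388, 0.0216, 0.0193]
orientation: [0.033, -3.137, 0.0]
contact_force: [-5.1, -1.2, 1.8]
grip_width: 0.0001
gripper_force: 2.4
```

```bash
python3 bl.py
```

```text
t 6.47 pos [0.5388 0.0216 0.0193] st [-0.072  -0.0473] yaw 91.22 zaxis [-0.004 -0.    -1.   ] F [-5.1 -1.2  1.8] w 0.000 j7 1.61
blank st [-0.0001 -0.0835] dth -0.092 iou 0.079 p 0.68
```

Emit:
apply_moves:
  moves:
    - [0,0,0,-0.006,0,0,-1]
    - [0,0,0,-0.006,0,0,-1]
    - [0,0,0,-0.006,0,0,-1]
    - [0,0,0,-0.006,0,0,-1]
    - [0,0,0,-0.006,0,0,-1]
    - [0,0,0,-0.006,0,0,-1]
    - [0,0,0,-0.004,0,0,-1]
    - [0,0,0,-0.003,0,0,-1]

```text
clock: 7.23
tcp_pos: [0.5841, 0.0225, 0.0197]
orientation: [-0.033, 3.141, -0.0]
contact_force: [-2.4, -0.3, -0.8]
grip_width: -0.0002
gripper_force: 1.7
```

Emit:
apply_moves:
  moves:
    - [0,0,0,-0.003,0,0,-1]
    - [0,0,0,-0.003,0,0,-1]
    - [0,0,0,-0.003,0,0,-1]
    - [0,0,0,-0.002,0,0,-1]
    - [0,0,0,-0.001,0,0,-1]
    - [0,0,0,-0.001,0,0,-1]
    - [0,0,0,0,0,0,-1]
    - [0,0,0,0,0,0,-1]

```text
clock: 7.9
tcp_pos: [0.5918, 0.023, 0.0192]
orientation: [0.034, -3.132, -0.001]
contact_force: [-13.8, 0.1, 9.3]
grip_width: 0.0002
gripper_force: 7.3
```

```bash
python3 bl.py
```

```text
t 7.90 pos [0.5918 0.023  0.0192] st [-0.0189 -0.0472] yaw 91.23 zaxis [-0.009  0.    -1.   ] F [-13.8   0.1   9.3] w 0.000 j7 1.62
blank st [ 0.1504 -0.2319] dth -0.166 iou 0.277 p 0.47
```

Run:
```python
from pl import *
th=np.degrees(ST[2]); 
plan((*s2w(-.05,-.0472),.02,th+90),(*s2w(-.05,-.06),.09,th+78),(*s2w(.041,-.165),.12,th),(*s2w(.041,-.165),.02,th))
```

```text
t 8.00 pos [0.5918 0.0229 0.0192] st [-0.0189 -0.0473] yaw 91.23 zaxis [-0.009  0.    -1.   ] F [-15.6   0.8   7.9] w 0.000 j7 1.62
-> [5.60700e-01 2.22000e-02 2.00000e-02 9.13465e+01] 1 rows
[0,0,-0.02,0.0311,-0.0000,-0.0008]
-> [5.61000e-01 9.40000e-03 9.00000e-02 7.93465e+01] 2 rows
[0,0,1.00,-0.0000,-0.0064,-0.0350]
[0,0,1.00,-0.0007,-0.0064,-0.0350]
-> [ 0.6545 -0.0934  0.12    1.3465] 13 rows
[0,0,1.00,-0.0085,-0.0064,-0.0023]
[0,0,1.00,-0.0092,-0.0055,-0.0023]
[0,0,1.00,-0.0097,-0.0045,-0.0023]
[0,0,1.00,-0.0101,-0.0035,-0.0023]
[0,0,1.00,-0.0104,-0.0024,-0.0023]
[0,0,1.00,-0.0106,-0.0013,-0.0023]
[0,0,1.00,-0.0107,-0.0002,-0.0023]
[0,0,1.00,-0.0106,0.0009,-0.0023]
[0,0,1.00,-0.0105,0.0020,-0.0023]
[0,0,1.00,-0.0102,0.0031,-0.0023]
[0,0,1.00,-0.0098,0.0042,-0.0023]
[0,0,1.00,-0.0094,0.0052,-0.0023]
[0,0,1.00,-0.0088,0.0061,-0.0023]
-> [ 0.6545 -0.0934  0.02    1.3465] 3 rows
[0,0,-0.00,-0.0000,0.0000,0.0333]
[0,0,-0.00,-0.0000,0.0000,0.0333]
[0,0,-0.00,-0.0000,0.0000,0.0333]
```

Emit:
apply_moves:
  moves:
    - [0,0,0,0.036,0,-0.001,-1]
    - [0,0,1,0,-0.0064,-0.035,-1]
    - [0,0,1,0,-0.0064,-0.035,-1]
    - [0,0,1,-0.0085,-0.0064,-0.0023,-1]
    - [0,0,1,-0.0092,-0.0055,-0.0023,-1]
    - [0,0,1,-0.0097,-0.0045,-0.0023,-1]
    - [0,0,1,-0.0101,-0.0035,-0.0023,-1]
    - [0,0,1,-0.0104,-0.0024,-0.0023,-1]

```text
clock: 8.67
tcp_pos: [0.5983, -0.0304, 0.1035]
orientation: [1.1, 2.938, 0.003]
contact_force: [0.8, -0.5, -0.7]
grip_width: -0.0002
gripper_force: 0.0
```

Emit:
apply_moves:
  moves:
    - [0,0,1,-0.0106,-0.0013,-0.0023,-1]
    - [0,0,1,-0.0107,0,-0.0023,-1]
    - [0,0,1,-0.0106,0.0009,-0.0023,-1]
    - [0,0,1,-0.0105,0.002,-0.0023,-1]
    - [0,0,1,-0.0102,0.0031,-0.0023,-1]
    - [0,0,1,-0.0098,0.0042,-0.0023,-1]
    - [0,0,1,-0.0094,0.0052,-0.0023,-1]
    - [0,0,1,-0.0088,0.0061,-0.0023,-1]

```text
clock: 9.33
tcp_pos: [0.6556, -0.0937, 0.1217]
orientation: [2.2, 2.238, 0.004]
contact_force: [0.3, -0.3, -1.1]
grip_width: 0.0002
gripper_force: 0.0
```

```bash
python3 bl.py
python3 - <<'E'
from wc import *
from bench import grab_frame, silhouettes
from pl import *
im=grab_frame('wrist'); c=wcal()
L=silhouettes('blank','wrist'); d=L[0] if L else None
if d:
    p,s=fit(d['mask'],[BLANK],c,[*s2w(.04,-.045),ST[2]]); print('wrist blank',np.round(w2s(*p[:2]),4),p[2]-ST[2],s)
    for B in [BLANK]: cv2.polylines(im,[cv2.convexHull((proj(place(p,B),c)).astype(np.int32))],True,(0,255,0),1)
for B in [FENCE,STOP]: cv2.polylines(im,[cv2.convexHull((proj(place(ST,B),c)).astype(np.int32))],True,(0,0,255),1)
cv2.imwrite('pics/w4.png',im)
th=np.degrees(ST[2]); plan((*s2w(.041,-.165),.1,th),(*s2w(.041,-.165),.02,th))
E
```

```text
t 9.33 pos [ 0.6556 -0.0937  0.1217] st [ 0.0422 -0.1654] yaw 0.99 zaxis [ 0.004 -0.    -1.   ] F [ 0.3 -0.3 -1.1] w 0.000 j7 0.45
blank st [ 0.0449 -0.0228] dth 0.129 iou 0.309 p 0.63
wrist blank [ 0.0344 -0.0319] 0.02998031466461335 0.9888307083189646
t 9.53 pos [ 0.6541 -0.0933  0.1209] st [ 0.0407 -0.1649] yaw 1.43 zaxis [ 0.001 -0.    -1.   ] F [-0.7 -0.  -0. ] w 0.000 j7 0.46
-> [ 0.6545 -0.0934  0.1     1.3465] 1 rows
[0,0,0.01,-0.0001,0.0003,0.0209]
-> [ 0.6545 -0.0934  0.02    1.3465] 2 rows
[0,0,-0.00,0.0000,0.0000,0.0400]
[0,0,-0.00,0.0000,0.0000,0.0400]
```

View pics/w4.png

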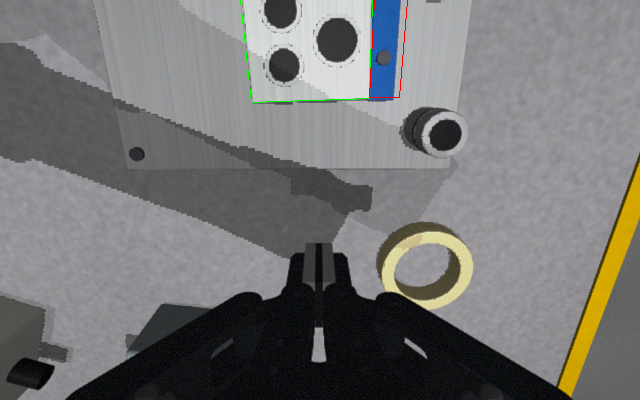

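Wrist: the blank lies against the fence (edge at column 370) and its -y face is at row 100. The tape (425,265) and the ferrule (440,130) are clear of the path. Descending beside the -y face.

Emit:
apply_moves:
  moves:
    - [0,0,0,0.015,0,0.03,-1]
    - [0,0,0,0.015,0,0.035,-1]
    - [0,0,0,0,0,0.03,-1]
    - [0,0,0,0,0,0.006,-1]
    - [0,0,0,0.006,0,0,-1]
    - [0,0,0,0.006,0,0,-1]
    - [0,0,0,0.006,0,0,-1]
    - [0,0,0,0.006,0,0,-1]

```text
clock: 10.2
tcp_pos: [0.6538, -0.0392, 0.0219]
orientation: [2.196, 2.243, 0.004]
contact_force: [-0.7, 0.3, -0.4]
grip_width: -0.0001
gripper_force: 0.0
```

Emit:
apply_moves:
  moves:
    - [0,0,0,0.006,0.0003,0,-1]
    - [0,0,0,0.006,0.0003,0,-1]
    - [0,0,0,0.006,0.0003,0,-1]
    - [0,0,0,0.006,0.0003,0,-1]
    - [0,0,0,0.006,0.0003,0,-1]
    - [0,0,0,0.006,0.0003,0,-1]
    - [0,0,0,0.006,0.0003,0,-1]
    - [0,0,0,0.006,0.0003,0,-1]

```text
clock: 10.87
tcp_pos: [0.6528, 0.0042, 0.0209]
orientation: [2.199, 2.24, -0.006]
contact_force: [-5.1, -9.1, 7.3]
grip_width: 0.0001
gripper_force: 5.9
```

```bash
python3 bl.py
```

```text
t 10.87 pos [0.6528 0.0042 0.0209] st [ 0.0416 -0.0674] yaw 1.05 zaxis [-0.001 -0.005 -1.   ] F [-5.1 -9.1  7.3] w 0.000 j7 0.37
no blank
```

Emit:
apply_moves:
  moves:
    - [0,0,0,0.006,0,0,-1]
    - [0,0,0,0.006,0,0,-1]
    - [0,0,0,0.006,0,0,-1]
    - [0,0,0,0.006,0,0,-1]
    - [0,0,0,0.005,0,0,-1]
    - [0,0,0,0.003,0,0,-1]
    - [0,0,0,0.002,0,0,-1]
    - [0,0,0,0,0,0,-1]

```text
clock: 11.63
tcp_pos: [0.652, 0.0382, 0.0208]
orientation: [2.199, 2.24, -0.006]
contact_force: [-5.5, -8.4, 8.1]
grip_width: -0.0
gripper_force: 5.7
```

```bash
python3 bl.py
```

```text
t 11.63 pos [0.652  0.0382 0.0208] st [ 0.0416 -0.0334] yaw 1.07 zaxis [-0.001 -0.004 -1.   ] F [-5.5 -8.4  8.1] w -0.000 j7 0.32
blank st [ 0.0215 -0.0378] dth 0.179 iou 0.064 p 0.54
```

Emit:
apply_moves:
  moves:
    - [0,0,0,0.002,0,0,-1]
    - [0,0,0,0.002,0,0,-1]
    - [0,0,0,0.002,0,0,-1]
    - [0,0,0,0.002,0,0,-1]
    - [0,0,0,0.002,0,0,-1]
    - [0,0,0,0.002,0,0,-1]
    - [0,0,0,0.001,0,0,-1]
    - [0,0,0,0,0,0,-1]

```text
clock: 12.4
tcp_pos: [0.6517, 0.05, 0.0208]
orientation: [2.199, 2.239, -0.007]
contact_force: [-5.5, -10.3, 6.9]
grip_width: -0.0003
gripper_force: 6.4
```

```bash
python3 bl.py
```

```text
t 12.40 pos [0.6517 0.05   0.0208] st [ 0.0416 -0.0216] yaw 1.02 zaxis [-0.001 -0.006 -1.   ] F [ -5.5 -10.3   6.9] w -0.000 j7 0.30
no blank
```

Emit:
apply_moves:
  moves:
    - [0,0,0,0.001,0,0,-1]
    - [0,0,0,0.001,0,0,-1]
    - [0,0,0,0.001,0,0,-1]
    - [0,0,0,0.001,0,0,-1]
    - [0,0,0,0.001,0,0,-1]
    - [0,0,0,0.001,0,0,-1]
    - [0,0,0,0.001,0,0,-1]
    - [0,0,0,0,0,0,-1]

```text
clock: 13.17
tcp_pos: [0.6516, 0.0502, 0.021]
orientation: [2.2, 2.23, -0.014]
contact_force: [-3.9, -21.9, 5.8]
grip_width: -0.0002
gripper_force: 9.9
```

```bash
python3 bl.py
```

```text
t 13.17 pos [0.6516 0.0502 0.021 ] st [ 0.0415 -0.0214] yaw 0.76 zaxis [-0.    -0.013 -1.   ] F [ -3.9 -21.9   5.8] w -0.000 j7 0.29
blank st [ 0.0404 -0.0251] dth 0.094 iou 0.087 p 0.54
```

Run:
```python
from pl import *
th=np.degrees(ST[2]); 
plan((*s2w(.041,-.05),.021,th),(*s2w(.03,-.06),.09,th+12),(*s2w(-.05,.048),.09,th+90),(*s2w(-.05,.048),.021,th+90))
```

```text
t 13.27 pos [0.6516 0.0502 0.021 ] st [ 0.0415 -0.0213] yaw 0.76 zaxis [-0.    -0.013 -1.   ] F [ -5.  -22.3   5.9] w -0.000 j7 0.29
-> [0.6518 0.0216 0.021  1.3465] 1 rows
[0,0,-0.10,-0.0287,-0.0002,-0.0000]
-> [6.41000e-01 1.13000e-02 9.00000e-02 1.33465e+01] 2 rows
[0,0,-1.00,-0.0050,-0.0055,-0.0345]
[0,0,-1.00,-0.0044,-0.0060,-0.0345]
-> [5.58500e-01 1.17400e-01 9.00000e-02 9.13465e+01] 13 rows
[0,0,-1.00,0.0094,-0.0043,-0.0000]
[0,0,-1.00,0.0098,-0.0033,-0.0000]
[0,0,-1.00,0.0101,-0.0022,-0.0000]
[0,0,-1.00,0.0103,-0.0012,-0.0000]
[0,0,-1.00,0.0103,-0.0001,-0.0000]
[0,0,-1.00,0.0103,0.0010,-0.0000]
[0,0,-1.00,0.0101,0.0021,-0.0000]
[0,0,-1.00,0.0099,0.0031,-0.0000]
[0,0,-1.00,0.0095,0.0041,-0.0000]
[0,0,-1.00,0.0090,0.0051,-0.0000]
[0,0,-1.00,0.0084,0.0060,-0.0000]
[0,0,-1.00,0.0077,0.0068,-0.0000]
[0,0,-1.00,0.0070,0.0076,-0.0000]
-> [5.58500e-01 1.17400e-01 2.10000e-02 9.13465e+01] 2 rows
[0,0,-0.00,0.0000,0.0000,0.0345]
[0,0,-0.00,0.0000,0.0000,0.0345]
```

Emit:
apply_moves:
  moves:
    - [0,0,-0.05,-0.036,0,0,-1]
    - [0,0,-1,-0.005,-0.0055,-0.0345,-1]
    - [0,0,-1,-0.0044,-0.006,-0.0345,-1]
    - [0,0,-1,0.0094,-0.0043,0,-1]
    - [0,0,-1,0.0098,-0.0033,0,-1]
    - [0,0,-1,0.0101,-0.0022,0,-1]
    - [0,0,-1,0.0103,-0.0012,0,-1]
    - [0,0,-1,0.0103,0,0,-1]

```text
clock: 13.93
tcp_pos: [0.6105, 0.0579, 0.0892]
orientation: [1.232, 2.89, 0.001]
contact_force: [-0.8, -0.6, -0.7]
grip_width: -0.0
gripper_force: 0.0
```

Emit:
apply_moves:
  moves:
    - [0,0,-1,0.0103,0.001,0,-1]
    - [0,0,-1,0.0101,0.0021,0,-1]
    - [0,0,-1,0.0099,0.0031,0,-1]
    - [0,0,-1,0.0095,0.0041,0,-1]
    - [0,0,-1,0.009,0.0051,0,-1]
    - [0,0,-1,0.0084,0.006,0,-1]
    - [0,0,-1,0.0077,0.0068,0,-1]
    - [0,0,-1,0.007,0.0076,0,-1]

```text
clock: 14.6
tcp_pos: [0.5595, 0.1228, 0.0891]
orientation: [-0.05, 3.141, 0.0]
contact_force: [-0.7, 0.0, 0.7]
grip_width: 0.0001
gripper_force: 0.0
```

```bash
cat > wl.py <<'E'
import sys
from wc import *
from bench import grab_frame, silhouettes
from pl import *
def wlook(name):
    im=grab_frame('wrist'); c=wcal(); L=silhouettes('blank','wrist')
    cv2.imwrite(name.replace('.png','_raw.png'),im)
    if L:
        p,s=fit(L[0]['mask'],[BLANK],c,[*s2w(.041,.05),ST[2]]); print('wrist blank',np.round(w2s(*p[:2]),4),round(p[2]-ST[2],4),round(s,3))
        cv2.polylines(im,[cv2.convexHull((proj(place(p,BLANK),c)).astype(np.int32))],True,(0,255,0),1)
    for B in [FENCE,STOP]: cv2.polylines(im,[cv2.convexHull((proj(place(ST,B),c)).astype(np.int32))],True,(0,0,255),1)
    cv2.imwrite(name,im)
if __name__=='__main__': wlook(sys.argv[1])
E
python3 wl.py pics/w5.png; python3 -c "
from pl import *
th=np.degrees(ST[2]); plan((*s2w(-.05,.048),.021,th+90))"
```

```text
wrist blank [0.0373 0.0502] 0.0137 0.295
t 14.70 pos [0.5589 0.1241 0.089 ] st [-0.0495  0.0547] yaw 91.73 zaxis [-0.     0.001 -1.   ] F [-0.3  0.5 -0.5] w 0.000 j7 1.42
-> [5.58500e-01 1.17400e-01 2.10000e-02 9.13465e+01] 2 rows
[0,0,0.03,0.0003,-0.0033,0.0340]
[0,0,0.03,0.0003,-0.0033,0.0340]
```

View pics/w5.png

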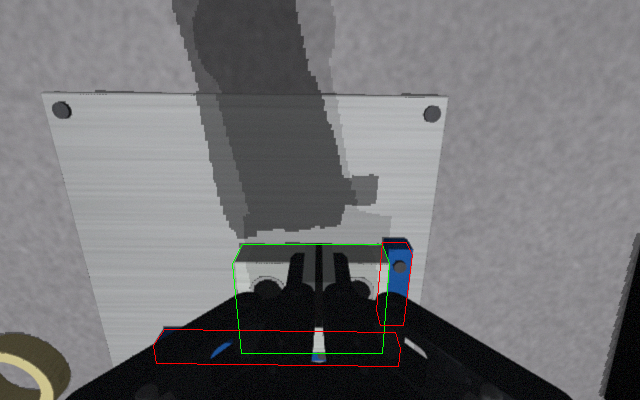

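The blank lies squarely by the end stop, with its -x edge at row 245 and no visible gap to the stop. Now pressing it toward the fence.

Emit:
apply_moves:
  moves:
    - [0,0,0.06,0,-0.0033,0.034,-1]
    - [0,0,0,0,-0.0033,0.034,-1]
    - [0,0,0,-0.008,0,0,-1]
    - [0,0,0,-0.008,0,0,-1]
    - [0,0,0,-0.006,0,0,-1]
    - [0,0,0,-0.005,0,0,-1]
    - [0,0,0,-0.003,0,0,-1]
    - [0,0,0,-0.002,0,0,-1]

```text
clock: 15.37
tcp_pos: [0.593, 0.1164, 0.0221]
orientation: [-0.031, 3.14, 0.001]
contact_force: [-4.7, -0.4, 7.8]
grip_width: 0.0001
gripper_force: 4.4
```

Emit:
apply_moves:
  moves:
    - [0,0,0,-0.002,0,0,-1]
    - [0,0,0,-0.002,0,0,-1]
    - [0,0,0,-0.001,0,0,-1]
    - [0,0,0,-0.001,0,0,-1]
    - [0,0,0,-0.001,0,0,-1]
    - [0,0,0,-0.001,0,0,-1]
    - [0,0,0,0,0,0,-1]
    - [0,0,0,0,0,0,-1]

```text
clock: 16.03
tcp_pos: [0.5933, 0.1164, 0.0217]
orientation: [0.032, -3.129, -0.0]
contact_force: [-22.2, -0.8, 26.1]
grip_width: 0.0005
gripper_force: 16.6
```

```bash
python3 -c "
from pl import *
state()"
```

```text
t 16.03 pos [0.5933 0.1164 0.0217] st [-0.0153  0.0462] yaw 91.18 zaxis [-0.013  0.    -1.   ] F [-22.2  -0.8  26.1] w 0.001 j7 1.47
```

Run:
```python
from pl import *
th=np.degrees(ST[2]); 
plan((*s2w(-.045,.046),.025,th+90),(.545,.10,.10,th+84),(.4618,-.3214,.18,-10.4))
```

```text
t 16.03 pos [0.5933 0.1164 0.0217] st [-0.0153  0.0462] yaw 91.18 zaxis [-0.013  0.    -1.   ] F [-22.2  -0.8  26.1] w 0.001 j7 1.47
-> [5.63500e-01 1.15500e-01 2.50000e-02 9.13465e+01] 1 rows
[0,0,-0.03,0.0297,-0.0003,-0.0033]
-> [ 0.545   0.1     0.1    85.3465] 2 rows
[0,0,0.50,0.0094,-0.0075,-0.0375]
[0,0,0.50,0.0090,-0.0080,-0.0375]
-> [  0.4618  -0.3214   0.18   -10.4   ] 16 rows
[0,0,1.00,0.0030,-0.0267,-0.0050]
[0,0,1.00,0.0002,-0.0268,-0.0050]
[0,0,1.00,-0.0026,-0.0267,-0.0050]
[0,0,1.00,-0.0053,-0.0263,-0.0050]
[0,0,1.00,-0.0080,-0.0256,-0.0050]
[0,0,1.00,-0.0107,-0.0246,-0.0050]
[0,0,1.00,-0.0132,-0.0234,-0.0050]
[0,0,1.00,-0.0155,-0.0219,-0.0050]
[0,0,1.00,-0.0177,-0.0202,-0.0050]
[0,0,1.00,-0.0197,-0.0182,-0.0050]
[0,0,1.00,-0.0215,-0.0160,-0.0050]
[0,0,1.00,-0.0231,-0.0137,-0.0050]
[0,0,1.00,-0.0244,-0.0112,-0.0050]
[0,0,1.00,-0.0254,-0.0086,-0.0050]
[0,0,1.00,-0.0262,-0.0059,-0.0050]
[0,0,1.00,-0.0267,-0.0032,-0.0050]
```

Emit:
apply_moves:
  moves:
    - [0,0,0,0.037,0,0,-1]
    - [0,0,0.5,0.0094,-0.0075,-0.038,-1]
    - [0,0,0.5,0.009,-0.008,-0.038,-1]
    - [0,0,1,0.003,-0.0267,-0.005,-1]
    - [0,0,1,0,-0.0268,-0.005,-1]
    - [0,0,1,-0.0026,-0.0267,-0.005,-1]
    - [0,0,1,-0.0053,-0.0263,-0.005,-1]
    - [0,0,1,-0.008,-0.0256,-0.005,-1]

```text
clock: 16.7
tcp_pos: [0.5181, -0.0324, 0.1228]
orientation: [0.948, 2.994, 0.002]
contact_force: [0.2, -1.5, -0.5]
grip_width: -0.0003
gripper_force: 0.0
```

Emit:
apply_moves:
  moves:
    - [0,0,1,-0.0107,-0.0246,-0.005,-1]
    - [0,0,1,-0.0132,-0.0234,-0.005,-1]
    - [0,0,1,-0.0155,-0.0219,-0.005,-1]
    - [0,0,1,-0.0177,-0.0202,-0.005,-1]
    - [0,0,1,-0.0197,-0.0182,-0.005,-1]
    - [0,0,1,-0.0215,-0.016,-0.005,-1]
    - [0,0,1,-0.0231,-0.0137,-0.005,-1]
    - [0,0,1,-0.0244,-0.0112,-0.005,-1]

```text
clock: 17.37
tcp_pos: [0.4753, -0.2429, 0.1627]
orientation: [2.084, 2.35, 0.002]
contact_force: [0.7, 0.6, -1.1]
grip_width: -0.0
gripper_force: 0.0
```

Run:
```python
from bl import *
from pl import *
im=blank(); cv2.imwrite('pics/t6.png',im); c=calibration('top')
H,S,V=cv2.split(cv2.cvtColor(im,cv2.COLOR_BGR2HSV))
blue=((H>100)&(H<130)&(S>110)&(V>50)).astype(np.uint8)
n,l,st,ce=cv2.connectedComponentsWithStats(blue)
near=lambda u,v: np.argmin(np.hypot(ce[:,0]-u,ce[:,1]-v)+1e3*(st[:,4]<60))
m=(l==near(273,154))|(l==near(237,179)); sp,s=fit(m,[FENCE,STOP],c,ST); print('station',sp.round(4),s)
ov=cv2.resize(im[110:230,210:360],None,fx=5,fy=5,interpolation=cv2.INTER_CUBIC); cv2.imwrite('pics/t6c.png',ov)
plan((.4618,-.3214,.18,-10.4))
```

```text
blank st [0.0423 0.0503] dth 0.009 iou 0.962 p 0.84
station [0.6101 0.0708 0.0228] 0.5878338735784755
t 17.47 pos [ 0.4744 -0.2469  0.1635] st [-0.1426 -0.3143] yaw 6.59 zaxis [ 0.003 -0.003 -1.   ] F [-0.  -0.3  0.1] w 0.000 j7 0.79
-> [  0.4618  -0.3214   0.18   -10.4   ] 3 rows
[0,0,0.94,-0.0242,-0.0070,-0.0055]
[0,0,0.94,-0.0248,-0.0046,-0.0055]
[0,0,0.94,-0.0251,-0.0021,-0.0055]
```

View pics/t6c.png

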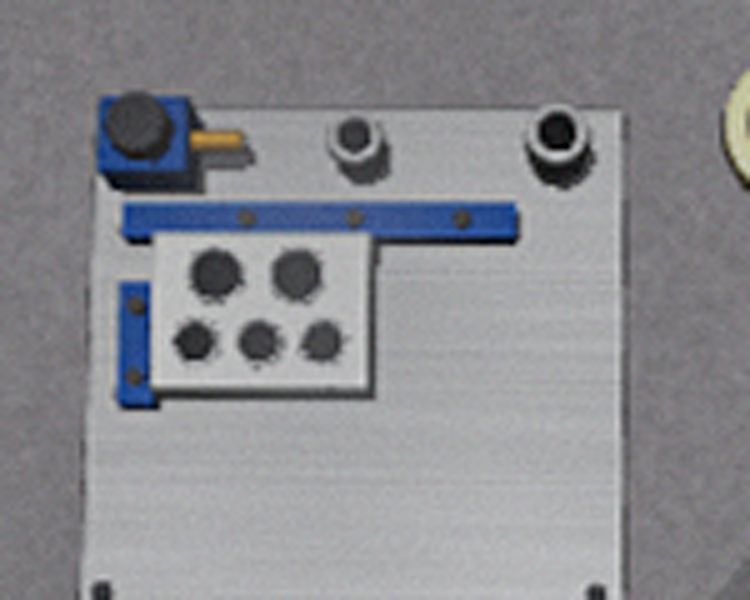

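The blank is seated: the fit gives station (42,50) mm against a target of (41,50), flush at fence and end stop. Ferrules are untouched. Next, the handle.

Emit:
apply_moves:
  moves:
    - [0,0,0.94,-0.0242,-0.007,0,-1]
    - [0,0,0.94,-0.0248,-0.0046,0,-1]
    - [0,0,0.94,-0.0251,-0.0021,0,-1]
    - [0,0,0,0,0,0.02,-1]
    - [0,0,0,0,0,0.02,-1]
    - [0,0,0,0,0,0.015,-1]
    - [0,0,0,0,0,0.01,-1]
    - [0,0,0,0,0,0,-1]

```text
clock: 18.13
tcp_pos: [0.463, -0.315, 0.0951]
orientation: [-2.399, -2.024, 0.001]
contact_force: [0.6, 1.3, 0.4]
grip_width: -0.0001
gripper_force: 0.0
```

```bash
cat > hd.py <<'E'
from pl import *
A=np.array([.5419,-.3005])
def arc(f0,f1,r=.075,off=.0214,z=.097,step=6):
    """finger poses pushing the handle (world angle deg, decreasing); tool x along the push"""
    out=[]
    for f in np.arange(f0,f1-1e-6,-step):
        a=np.radians(f); u=np.array([np.cos(a),np.sin(a)]); t=np.array([np.sin(a),-np.cos(a)])
        out.append((*(A+r*u-off*t),z,f-180))
    return out
def hang():
    """handle angle implied by contact of the finger"""
    p=state(); d=p[:2]-A; a=np.degrees(np.arctan2(d[1],d[0])); R=np.hypot(*d); print('R %.4f finger angle %.1f implied handle %.1f'%(R,a,a-np.degrees(np.arcsin(.0214/R))))
E
python3 -c "
from hd import *
hang(); plan(*arc(169.6,115,step=6.07))" | grep -v rows
```

```text
t 18.13 pos [ 0.463  -0.315   0.0951] st [-0.1556 -0.3821] yaw -9.68 zaxis [-0.003  0.002 -1.   ] F [0.6 1.3 0.4] w -0.000 j7 0.76
R 0.0803 finger angle -169.6 implied handle -185.0
t 18.13 pos [ 0.463  -0.315   0.0951] st [-0.1556 -0.3821] yaw -9.68 zaxis [-0.003  0.002 -1.   ] F [0.6 1.3 0.4] w -0.000 j7 0.76
[0,0,0.12,0.0071,0.0001,-0.0019]
[0,0,0.51,0.0040,-0.0009,-0.0000]
[0,0,0.51,0.0040,-0.0011,-0.0000]
[0,0,0.51,0.0040,-0.0009,-0.0000]
[0,0,0.51,0.0040,-0.0011,-0.0000]
[0,0,0.51,0.0040,-0.0009,-0.0000]
[0,0,0.51,0.0040,-0.0011,-0.0000]
[0,0,0.51,0.0040,-0.0009,-0.0000]
[0,0,0.51,0.0040,-0.0011,-0.0000]
[0,0,0.51,0.0040,-0.0009,-0.0000]
[0,0,0.51,0.0040,-0.0011,-0.0000]
[0,0,0.51,0.0040,-0.0009,-0.0000]
[0,0,0.51,0.0040,-0.0011,-0.0000]
[0,0,0.51,0.0040,-0.0009,-0.0000]
[0,0,0.51,0.0040,-0.0011,-0.0000]
[0,0,0.51,0.0040,-0.0009,-0.0000]
[0,0,0.51,0.0040,-0.0011,-0.0000]
```

Emit:
apply_moves:
  moves:
    - [0,0,0.12,0.0071,0,-0.001,-1]
    - [0,0,0.5,0.004,-0.001,0,-1]
    - [0,0,0.5,0.004,-0.001,0,-1]
    - [0,0,0.5,0.004,-0.001,0,-1]
    - [0,0,0.5,0.004,-0.001,0,-1]
    - [0,0,0.5,0.004,-0.001,0,-1]
    - [0,0,0.5,0.004,-0.001,0,-1]
    - [0,0,0.5,0.004,-0.001,0,-1]

```text
clock: 18.8
tcp_pos: [0.4688, -0.2802, 0.0991]
orientation: [2.742, 1.532, 0.003]
contact_force: [0.2, -0.6, 0.5]
grip_width: -0.0002
gripper_force: 0.0
```

```bash
python3 -c "
from hd import *
hang(); plan(*arc(148,100,step=6)[:3])"
```

```text
t 18.80 pos [ 0.4688 -0.2802  0.0991] st [-0.1491 -0.3474] yaw -31.61 zaxis [ 0.002  0.    -1.   ] F [ 0.2 -0.6  0.5] w -0.000 j7 0.40
R 0.0759 finger angle 164.5 implied handle 148.1
t 18.80 pos [ 0.4688 -0.2802  0.0991] st [-0.1491 -0.3474] yaw -31.61 zaxis [ 0.002  0.    -1.   ] F [ 0.2 -0.6  0.5] w -0.000 j7 0.40
-> [  0.467   -0.2789   0.097  -32.    ] 1 rows
[0,0,0.06,0.0002,-0.0022,0.0021]
-> [  0.4696  -0.2712   0.097  -38.    ] 1 rows
[0,0,1.00,0.0080,-0.0018,-0.0000]
-> [  0.4731  -0.2638   0.097  -44.    ] 1 rows
[0,0,1.00,0.0080,-0.0018,-0.0000]
```

```bash
cat > hf.py <<'E'
from wc import *
from bench import grab_frame
hub=np.array([[.024*np.cos(t),.024*np.sin(t),z] for t in np.linspace(0,6.28,24) for z in(.092,.12)]); ARM=box(0,100,-10,10,92,118)
def hfit(cam,a0):
    im=grab_frame(cam); c=wcal() if cam=='wrist' else calibration(cam)
    H,S,V=cv2.split(cv2.cvtColor(im,cv2.COLOR_BGR2HSV)); red=(((H<6)|(H>174))&(S>150)&(V>60)).astype(np.uint8)
    win=rend([.5419,-.3005,0],[box(-115,115,-115,115,92,120)],c)>0; red=cv2.morphologyEx(red,cv2.MORPH_CLOSE,np.ones((3,3)))*win
    best=max(((np.minimum(red,q:=rend([.5419,-.3005,np.radians(a)],[hub,ARM],c)).sum()/max(1,np.maximum(red,q).sum()),a) for a in np.arange(a0-25,a0+26,1.)),key=lambda t:t[0])
    print(cam,'handle world deg',best[1],'iou %.2f'%best[0],'red px',red.sum()); return im,c
if __name__=='__main__':
    import sys
    for cam in ('top','scene','wrist'): hfit(cam,float(sys.argv[1]))
E
python3 hf.py 155
```

```text
top handle world deg 130.0 iou 0.20 red px 117
scene handle world deg 170.0 iou 0.79 red px 640
wrist handle world deg 171.0 iou 0.74 red px 12279
```

The handle is still at 170°, so the finger passed just over it. The real tip therefore sits about 19 mm behind the nominal TCP, which fits the earlier passes too. I'll go back and lower further.

```bash
python3 -c "
from hd import *
a=arc(170,170,off=.036)[0]
plan((*a[:2],.115,a[3]),(*a[:2],.083,a[3]))"
```

```text
t 18.95 pos [ 0.4686 -0.2803  0.0986] st [-0.1492 -0.3475] yaw -31.33 zaxis [ 0.002 -0.    -1.   ] F [ 0.2 -0.2  0.1] w 0.000 j7 0.40
-> [  0.4618  -0.3229   0.115  -10.    ] 4 rows
[0,0,-0.89,-0.0100,0.0041,-0.0041]
[0,0,-0.89,-0.0103,0.0031,-0.0041]
[0,0,-0.89,-0.0106,0.0022,-0.0041]
[0,0,-0.89,-0.0107,0.0012,-0.0041]
-> [  0.4618  -0.3229   0.083  -10.    ] 1 rows
[0,0,-0.00,0.0000,-0.0000,0.0320]
```

Emit:
apply_moves:
  moves:
    - [0,0,-0.89,-0.01,0.0041,-0.0041,-1]
    - [0,0,-0.89,-0.0103,0.0031,-0.0041,-1]
    - [0,0,-0.89,-0.0106,0.0022,-0.0041,-1]
    - [0,0,-0.89,-0.0107,0.0012,-0.0041,-1]
    - [0,0,0,0,0,0,-1]
    - [0,0,0,0,0,0.016,-1]
    - [0,0,0,0,0,0.016,-1]
    - [0,0,0,0,0,0,-1]

```text
clock: 19.62
tcp_pos: [0.4597, -0.3218, 0.08]
orientation: [-2.407, -2.013, 0.001]
contact_force: [0.1, 0.3, 0.3]
grip_width: 0.0001
gripper_force: 0.0
```

Emit:
apply_moves:
  moves:
    - [0,0,0,0.007,0,0,-1]
    - [0,0,0.2,0.006,0,0,-1]
    - [0,0,0.5,0.004,-0.001,0,-1]
    - [0,0,0.5,0.004,-0.001,0,-1]
    - [0,0,0.5,0.004,-0.001,0,-1]
    - [0,0,0.5,0.004,-0.001,0,-1]
    - [0,0,0.5,0.004,-0.001,0,-1]
    - [0,0,0.5,0.004,-0.001,0,-1]

```text
clock: 20.28
tcp_pos: [0.4649, -0.2865, 0.0831]
orientation: [2.713, 1.581, -0.001]
contact_force: [-2.3, -2.9, -1.5]
grip_width: 0.0001
gripper_force: 1.7
```

```bash
python3 hf.py 155; python3 -c "
from hd import *
hang()"
```

```text
top handle world deg 130.0 iou 0.32 red px 186
scene handle world deg 153.0 iou 0.86 red px 755
wrist handle world deg 154.0 iou 0.85 red px 17394
t 20.43 pos [ 0.4657 -0.2857  0.0828] st [-0.1522 -0.3528] yaw -29.23 zaxis [ 0.001 -0.    -1.   ] F [ 0.2 -0.4 -0.3] w -0.000 j7 0.46
R 0.0776 finger angle 169.0 implied handle 153.0
```

The handle now moves with the finger (153°, as the contact implies). Continuing the arc.

Emit:
apply_moves:
  moves:
    - [0,0,0.6,0.0056,-0.0014,0,-1]
    - [0,0,0.7,0.0056,-0.0014,0,-1]
    - [0,0,0.7,0.0056,-0.0014,0,-1]
    - [0,0,0.7,0.0056,-0.0014,0,-1]
    - [0,0,0.7,0.0056,-0.0014,0,-1]
    - [0,0,0.7,0.0056,-0.0014,0,-1]
    - [0,0,0.7,0.0056,-0.0014,0,-1]
    - [0,0,0.7,0.0056,-0.0014,0,-1]

```text
clock: 21.1
tcp_pos: [0.4875, -0.2475, 0.0829]
orientation: [3.05, 0.746, 0.001]
contact_force: [-2.0, -3.5, 0.5]
grip_width: 0.0
gripper_force: 1.8
```

```bash
python3 -c "
from hd import *
hang(); plan(*arc(114,90,step=6)[:4])"
```

```text
t 21.10 pos [ 0.4875 -0.2475  0.0829] st [-0.1295 -0.3152] yaw -62.51 zaxis [ 0.001 -0.002 -1.   ] F [-2.  -3.5  0.5] w 0.000 j7 -0.07
R 0.0759 finger angle 135.8 implied handle 119.4
t 21.10 pos [ 0.4875 -0.2475  0.0829] st [-0.1295 -0.3152] yaw -62.51 zaxis [ 0.001 -0.002 -1.   ] F [-2.  -3.5  0.5] w 0.000 j7 -0.07
-> [  0.4918  -0.2407   0.097  -66.    ] 1 rows
[0,0,0.58,0.0070,-0.0041,-0.0141]
-> [  0.4984  -0.2358   0.097  -72.    ] 1 rows
[0,0,1.00,0.0080,-0.0018,-0.0000]
-> [  0.5054  -0.2316   0.097  -78.    ] 1 rows
[0,0,1.00,0.0080,-0.0018,-0.0000]
-> [  0.5128  -0.2281   0.097  -84.    ] 1 rows
[0,0,1.00,0.0080,-0.0018,-0.0000]
```

Emit:
apply_moves:
  moves:
    - [0,0,0.7,0.0056,-0.0014,0,-1]
    - [0,0,0.7,0.0056,-0.0014,0,-1]
    - [0,0,0.7,0.0056,-0.0014,0,-1]
    - [0,0,0.7,0.0056,-0.0014,0,-1]
    - [0,0,0.7,0.0056,-0.0014,0,-1]
    - [0,0,0.6,0.005,-0.0012,0,-1]
    - [0,0,0.5,0.004,-0.001,0,-1]
    - [0,0,0.5,0.004,-0.001,0,-1]

```text
clock: 21.77
tcp_pos: [0.5236, -0.2271, 0.0825]
orientation: [3.14, -0.083, -0.001]
contact_force: [-4.2, -1.7, 0.9]
grip_width: 0.0002
gripper_force: 1.7
```

```bash
python3 hf.py 95;  python3 -c "
from hd import *
hang()"
```

```text
top handle world deg 70.0 iou 0.00 red px 0
scene handle world deg 89.0 iou 0.82 red px 937
wrist handle world deg 86.0 iou 0.87 red px 17342
t 21.92 pos [ 0.5245 -0.2266  0.0823] st [-0.092  -0.2951] yaw -92.77 zaxis [ 0.  0. -1.] F [-0.3  0.4 -0.1] w -0.000 j7 -0.56
R 0.0759 finger angle 103.2 implied handle 86.9
```

Emit:
apply_moves:
  moves:
    - [0,0,0.2,0.002,-0.0003,0,-1]
    - [0,0,0.2,0.002,-0.0003,0,-1]
    - [0,0,0.1,0.001,0,0,-1]
    - [0,0,0,0.001,0,0,-1]
    - [0,0,0,0.001,0,0,-1]
    - [0,0,0,0.001,0,0,-1]
    - [0,0,0,0.001,0,0,-1]
    - [0,0,0,0,0,0,-1]

```text
clock: 22.58
tcp_pos: [0.5263, -0.226, 0.0815]
orientation: [-3.132, 0.166, 0.017]
contact_force: [-20.5, 5.8, 15.1]
grip_width: -0.0001
gripper_force: 10.4
```

```bash
python3 hf.py 90;  python3 -c "
from hd import *
hang()"
```

```text
top handle world deg 115.0 iou 0.02 red px 12
scene handle world deg 85.0 iou 0.80 red px 920
wrist handle world deg 84.0 iou 0.87 red px 17832
t 22.73 pos [ 0.5263 -0.226   0.0815] st [-0.0903 -0.2946] yaw -96.09 zaxis [-0.01   0.006 -1.   ] F [-21.4   5.6  13.9] w 0.000 j7 -0.62
R 0.0761 finger angle 101.8 implied handle 85.5
```

Emit:
apply_moves:
  moves:
    - [0,0,0,0.001,0,0,-1]
    - [0,0,0,0.001,0,0,-1]
    - [0,0,0,0.001,0,0,-1]
    - [0,0,0,0.001,0,0,-1]
    - [0,0,0,0,0,0,-1]
    - [0,0,0,-0.012,0,0,-1]
    - [0,0,0,-0.02,0,0,-1]
    - [0,0,0,-0.01,0,0,-1]

```text
clock: 23.4
tcp_pos: [0.494, -0.2228, 0.0821]
orientation: [-3.136, 0.164, 0.0]
contact_force: [0.0, -0.2, -0.8]
grip_width: 0.0001
gripper_force: 0.0
```

Emit:
apply_moves:
  moves:
    - [0,0,0,-0.01,0,-0.03,-1]
    - [0,0,0,0,0,-0.04,-1]
    - [0,0,0,0,0,-0.03,-1]
    - [0,0,0,-0.02,0.03,0,-1]
    - [0,0,0,-0.02,0.03,0,-1]
    - [0,0,0,-0.02,0.03,0,-1]
    - [0,0,0,-0.01,0.02,0,-1]
    - [0,0,0,0,0,0,-1]

```text
clock: 24.07
tcp_pos: [0.4014, -0.3283, 0.1833]
orientation: [3.135, -0.174, 0.004]
contact_force: [0.0, 0.1, -0.0]
grip_width: 0.0002
gripper_force: 0.0
```

Run:
```python
from hf import *
from bl import blank
from pl import state
state(); hfit('top',90); hfit('scene',90); im=blank(); im=blank()
cv2.imwrite('pics/fin.png',cv2.resize(im[110:270,210:480],None,fx=2.9,fy=2.9,interpolation=cv2.INTER_CUBIC))
```

```text
t 24.07 pos [ 0.4014 -0.3283  0.1833] st [-0.2175 -0.3939] yaw -96.34 zaxis [ 0.002 -0.002 -1.   ] F [ 0.   0.1 -0. ] w 0.000 j7 -0.47
top handle world deg 83.0 iou 0.81 red px 496
scene handle world deg 87.0 iou 0.82 red px 941
blank st [0.0431 0.0503] dth 0.008 iou 0.966 p 0.73
blank st [0.0422 0.0517] dth -0.001 iou 0.927 p 0.85
```

View pics/fin.png

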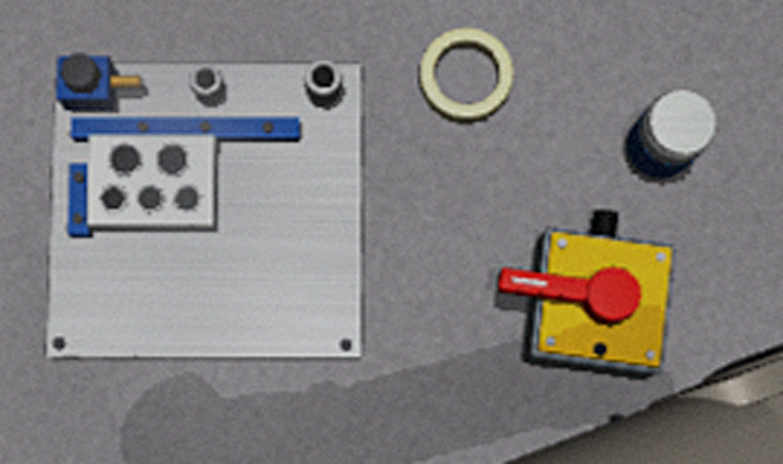

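The blank is seated in the corner, the handle points at on (83°), and the ferrules, tape and can are where they stood. Handing in.

```bash
python3 -c "
from bench import order
print(order.hand_in())"
```

```text
the job is handed in; nothing more can be done
None
```

I handed the job in at about 24 s: the blank sits against both blue stops (within camera accuracy, about 2 mm), the red handle is at its on stop, and the ferrules, tape and can look unmoved. The hand-in gave no verdict.

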